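# Close the small-parts box and tuck its cover flap

### The arm

A 6-joint arm with a two-finger parallel gripper is mounted at the origin on the work surface. World frame = base frame: x ahead of the robot, y to its left, z up, the work surface at z = 0. Lengths are in mm, angles in rad, forces in N, time in s.
With the tool pointing down it reaches from about 400 to 925 mm from the base axis. Payload 12.5 kg.
Tool frame: the origin (TCP) lies at the very end of the fingers, on their centre line; the grasp point (between the pads) lies 19 mm behind it (env.grasp_offset is the distance from the TCP to the grasp point, in mm); z points along the fingers, y is the direction in which the jaws open and shut (so a half turn about z gives the same grasp; the last joint's range is limited). The gripper opens to 95 mm and grips with 3 to 60 N. Pads are 20 mm wide; open, the fingers measure 119 mm over their backs; the gripper's body (75 mm by 180 mm) begins 59 mm behind the grasp point.
Start: joints at [1.185, 0.491, 1.559, -0, 1.092, -0.106], TCP at [172.585, 600.717, 214.661] pointing down, gripper open.
Joint ranges: [-3.1, 3.1], [-0.84, 2.19], [0.05, 2.79], [-1.13, 4.28], [0.06, 2.93], [-2.69, 2.69]. Speed limits (rad/s): [2.22, 2.22, 2.79, 3.14, 3.14, 3.14].

### API

Orientations are given as [roll, pitch, yaw] about the fixed x, y, z axes, in that order (R = Rz(yaw) Ry(pitch) Rx(roll)).
In Python, from cell import env gives the robot as it stands. The module is installed in compiled form; this text tells all that it offers.
- The arm moves only by the shell command python3 -m pendant 'ROWS'. ROWS is JSON, one flat list of numbers, 5 for each row, row after row: the shift along the tool's x, y, z as a fraction of full scale, then the turn about the tool's z as a fraction of full scale, then the gripper's target within -1 to 1 (shut at 1, half-way at 0, fully open at -1). In form: [x, y, z, turn, grip, x, y, z, turn, grip, ...]. A call has 1 to 10 rows; each row shifts and turns the commanded pose from where the row before left it, along the tool's axes as they then stand; what a row does not reach is not made up. Full scale, the value 1, is 0.4 m for a shift and 180 degrees for a turn. A row lasts 1/8 s, in which the tool goes at most 62.5 mm and 10.7 degrees, less where a joint would pass 70% of its speed; a pose out of reach is approached as far as the arm can. A call with a number of a shift or a turn outside -1 to 1 is refused whole. A call with a gripper value outside its range is refused whole. The fingers move at their own pace and stop on an object; the grip force is fixed at half the most. Time passes only in rows, so rows that do not move let the fingers close. It gives the time, the measured TCP pose, the force and the opening at its end, in the units of the state.
- env.state(): the state, without advancing time (a new reading comes with each control period).
- env.read_camera(name): name is "scene" or "side" or "wrist"; returns the picture (384x512x3 uint8, red, green, blue); there is no depth.
- env.camera_model(name): a dict with "fx", "fy", "cx", "cy" (pixels), "view" (4x4, takes a point from world to camera coordinates); the wrist camera has in their place "tool_from_camera" (4x4, takes a point from camera to tool coordinates, whose origin is the TCP and whose axes are the flange's). Camera axes: x right, y down, z forward; pixel columns grow to the right and rows downward; lengths in mm; the calibration is good to about 2 mm. A picture is of the moment at which its call begins: read the wrist's pose just before it. camera_model takes no time and is no camera call.
- env.job_done(): hands the job in, once; it reports no verdict.
Trained networks look in the newest picture that a camera, given by its name, has taken for a name from the list of things; names that differ only in an ending like _2 or _b are one class to them, and where a whole thing is asked for, a point or a joint stands for the part that bears it (a point fixed in the world has none). Each returns a list of dicts, best first, with "confidence" (0 to 1); they miss things now and then, are a little off and sometimes report something else, mostly with a low value. They report only what shows in the picture. A call takes as long as a camera call. They do not tell look-alikes from the thing itself.
- env.masks_of(thing, camera): "region" (384x512 bool, what is visible of it).
- env.landmark_of(thing, camera): "xyz" ([x, y, z] in mm, in world coordinates, good to about 4 mm: a listed point, or the origin of a listed thing).
The state is a dict: "t": time; "joints": joint angles; "qvel": joint speeds; "tau": joint torques, N m; "eef_pos": TCP position; "tcp_rot": TCP orientation; "ft_force": force on the tool from outside, world axes, zero at the start; "moment": the same for the moment, N m; "opening": opening from 0.0 (shut) to 1.0 (fully open).
Only numpy, scipy, OpenCV 4.12 (cv2) and the standard library are available. Lean on these libraries where they do the work, as an engineer would, in place of code of your own. Each camera call takes 0.05 s, during which the arm holds its last target.

### The job

Close the white parts box: with the outside or the tips of the shut fingers push the upright orange flap over until it lies flat across the box, then, keeping it pressed down, push it by its black rib so that its free edge slides fully home beneath the steel lip, and let go so that the lip alone holds it shut. Be gentle: do not pinch or lift anything, do not shove the box along the bench, and leave the bottle, the spool and the carton where they stand.

Things in the scene. Friction and masses are not known exactly. Their poses are not given: they have to be found in the camera images.
- partsbox: White steel parts box, open on top, loose on the bench; 2.3 to 3.2 kg, slides if pushed with over about 12 N. 154 mm long (x), 110 wide (y), walls 4, rim 70 above the bench. Origin: centre of the tray's underside; x axis points from the hinge end (x = -75 mm) to the lip end (x = +79 mm), z up. The orange flap folds over towards +x; shut flat, its outer face is 75 mm above the bench.
- flap (a joint): Hinge angle of the orange flap, rad: 0 = flat across the box, 1.57 = upright, more = leaning back away from the lip (limit 2.1). Starts at 1.2 to 1.9. The hinge is springy with friction: let go untucked, the flap rises again to 0.4 rad or more. Folding or holding it down takes 0.5 to 2 N at 60 mm from the hinge.
- shoe (a joint): Slide of the flap with its hinge pin along the box's +x towards the lip, m: 0 to 0.022 (stop). Starts at 0 to 0.002; takes about 4.5 N plus the fingers' rub, stays where left. Flap flat, its free edge is at box x = 48 mm + this: 5 mm short of the lip's mouth at 0, 10 mm beneath the lip's flat part at 0.022. Fold flat before sliding: slid early, the edge lands on top of the lip.
- flap_hinge (a point): Point on the hinge axis, mid-width: box x = -66 mm + slide, 73 mm above the bench; the axis runs along the box's y. The flap is 98 mm wide, 4 mm thick, centred on this height when flat. The point's x axis runs along the flap to its free edge, z out of its outer face (uppermost when shut).
- flap_edge (a point): Middle of the flap's free edge, mid-thickness, 114 mm from the hinge axis.
- flap_rib (a point): Middle of the foot of the black rib on the flap's outer face, 90 mm from the hinge axis. The rib is 70 mm wide across the flap, 6 mm thick along it and stands 9 mm proud of the face; push on the side that looks to the hinge.
- lip_edge (a point): Mid-width point on the underside of the steel lip where its flat part begins (box x = 60 mm, 78 mm above the bench, so 3 mm over the flat flap). The lip is 104 mm wide, 3 mm thick; a flared mouth opens towards the hinge, beginning at box x = 53 mm, its top 85 mm above the bench.
- oil_mid (a point): Centre of a loose red oil bottle, 56 mm diameter, 120 mm tall; a bystander standing to one side of the box.
- spool_mid (a point): Centre of a loose green spool, 80 mm diameter, 40 mm tall; a bystander on the other side of the box.
- carton_mid (a point): Centre of a loose small cardboard carton, 36 by 90 by 34 mm tall; a bystander beyond the lip end.
Mind the look-alikes: they are no part of the job. Several things have the shape of the partsbox; the one meant has the colours described above.

How it is judged (in metres and radians):
On the way, in this order (a step that is already met when the one before it is completed fails the run):
1. the flap has been folded down over the box (value of joint flap below 0.35 rad), for 0.05 s.
2. the flap's edge is beneath the lip (value of joint flap below 0.06 rad and value of joint shoe above 0.016 m), for 0.1 s.
At the end, for the whole second after the job is handed in: The flap lies flat (hinge under 0.06 rad) and is slid home (over 16 mm of its 22 mm), so that its edge is held beneath the lip without the robot; the box stands level and at rest within 30 mm of its start, and bottle, spool and carton are each within 20 mm of theirs (all of step 2 and linear speed of partsbox below 0.02 m/s and distance of partsbox from where it was at the start of the episode below 0.03 m and angle between partsbox's own z axis and vertical below 0.05 rad and distance of each of oil_mid, spool_mid, carton_mid from where it was at the start of the episode below 0.02 m); the robot touches nothing.
It fails at once if the box was lifted or tipped (height (world z) of partsbox above 0.01 m or angle between partsbox's own z axis and vertical above 0.12 rad).
It fails at once if the box was shoved more than 30 mm (distance of partsbox from where it was at the start of the episode above 0.03 m).
It fails at once if the fingers pinched or forced the box or its flap (over 35 N) (contact force between the fingers and partsbox above 35 N).
It fails at once if a bystander was moved or lifted (distance of any of oil_mid, spool_mid, carton_mid from where it was at the start of the episode above 0.02 m).
It also fails if it takes over 48 s, if anything falls off the work surface, if the arm or the gripper's body presses on something with over 40 N, if the wrist force passes 120 N, or if a joint passes its speed limit or range.

## Working session

There is one attempt and no reset: what is moved stays moved. The work goes in short steps, Python scripts to look and compute and a shell command to move; the robot and the scene stay as the last step left them, time stands still between calls to the robot, and variables do not carry over. Pictures are saved under pics/ and viewed, and the job is handed in when it is done.

```bash
mkdir -p pics; ls; python3 - <<'E'
from cell import env
import cv2
s=env.state()
print(s)
for c in ["scene","side","wrist"]:
    im=env.read_camera(c); cv2.imwrite(f"pics/{c}0.png",im[:,:,::-1])
    for th in ["partsbox","flap_hinge","flap_edge","flap_rib","lip_edge","oil_mid","spool_mid","carton_mid"]:
        try:
            for r in env.landmark_of(th,c): print(c,th,[round(float(v)) for v in r["xyz"]],round(r["confidence"],2))
        except Exception as e: print(c,th,e)
E
```

```text
pics
{'t': 0.0, 'joints': array([ 1.18541601e+00,  4.91547222e-01,  1.55946971e+00, -3.99551540e-05,
        1.09167286e+00, -1.05583454e-01]), 'qvel': array([ 1.13564386e-03,  8.35629710e-04,  1.36767843e-05, -2.20535806e-03,
       -1.95271117e-03, -1.33429430e-03]), 'tau': array([ 6.06727172e-04, -6.12658238e+01, -2.58184111e+01,  6.92920899e-02,
        4.81616892e-02, -9.06481546e-05]), 'eef_pos': array([172.48404683, 600.47006629, 214.06242938]), 'tcp_rot': array([-3.14049788e+00, -8.03867146e-05,  2.86181418e+00]), 'ft_force': array([-0.54548651, -0.31959185,  1.29997841]), 'moment': array([-0.02088787, -0.03110471, -0.02836807]), 'opening': 1.0019961875830097}
scene partsbox [345, 29, -3] 0.87
scene partsbox [708, 215, -3] 0.87
scene partsbox [565, 2, -3] 0.8
scene flap_hinge [504, -10, 70] 0.83
scene flap_hinge [662, 169, 73] 0.67
scene flap_hinge [734, -16, 18] 0.34
scene flap_edge [744, 247, 71] 0.96
scene flap_edge [501, -13, 188] 0.95
scene flap_edge [361, 74, 74] 0.58
scene flap_rib [499, -15, 163] 0.96
scene flap_rib [727, 228, 71] 0.95
scene flap_rib [345, 53, 76] 0.87
scene lip_edge [364, 83, 78] 0.61
scene oil_mid [605, -188, 61] 0.69
scene spool_mid [524, 162, 21] 0.78
scene carton_mid [730, -18, 18] 0.93
scene carton_mid [526, 165, 22] 0.21
side partsbox [708, 213, -2] 0.93
side partsbox [562, -2, -3] 0.73
side partsbox [340, 28, 0] 0.67
side flap_hinge [658, 168, 73] 0.91
side flap_hinge [503, -12, 75] 0.77
side flap_hinge [316, -31, 73] 0.77
side flap_edge [746, 243, 72] 0.97
side flap_edge [501, -17, 190] 0.82
side flap_edge [359, 79, 73] 0.64
side flap_rib [725, 229, 76] 0.79
side flap_rib [352, 50, 76] 0.71
side flap_rib [494, -16, 159] 0.56
side lip_edge [752, 257, 77] 0.9
side lip_edge [625, 13, 78] 0.73
side lip_edge [364, 87, 78] 0.69
side oil_mid [599, -190, 63] 0.73
side spool_mid [521, 168, 17] 0.79
side carton_mid [728, -11, 15] 0.56
```

View pics/scene0.png

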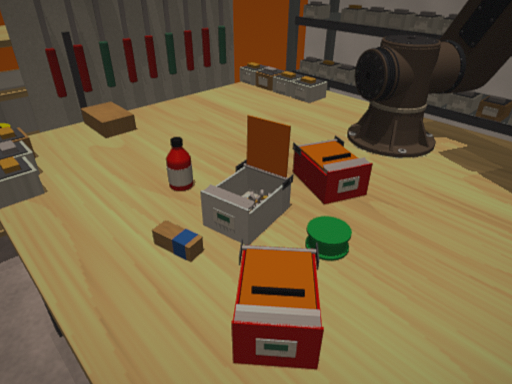

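View pics/side0.png

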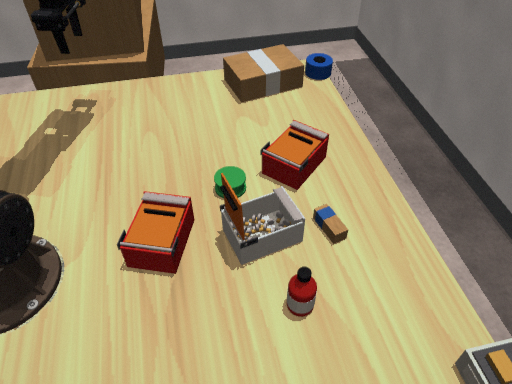

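```bash
cat > h.py <<'E'
from cell import env
import numpy as np, cv2
def proj(c,P):
    m=env.camera_model(c); P=np.atleast_2d(P)
    q=(np.c_[P,np.ones(len(P))]@np.array(m["view"]).T)[:,:3]
    return np.c_[m["fx"]*q[:,0]/q[:,2]+m["cx"], m["fy"]*q[:,1]/q[:,2]+m["cy"]]
def w(p,x,y,z):
    c,s=np.cos(p[2]),np.sin(p[2]); return [p[0]+c*x-s*y,p[1]+s*x+c*y,z]
def lines(p,fl,sl=0.0):
    L=[]
    R=[(-75,-55),(75,-55),(75,55),(-75,55)]
    for z in (0,70):
        for i in range(4): L.append((w(p,*R[i],z),w(p,*R[(i+1)%4],z)))
    h=-66+sl; c,s=np.cos(fl),np.sin(fl)
    def f(r,y,o=0): return w(p,h+r*c-o*s,y,73+r*s+o*c)
    F=[f(0,-49),f(114,-49),f(114,49),f(0,49)]
    for i in range(4): L.append((F[i],F[(i+1)%4]))
    L.append((f(87,-35,2),f(87,35,2)));L.append((f(87,-35,11),f(87,35,11)))
    L.append((w(p,79,-52,80),w(p,79,52,80)));L.append((w(p,53,-52,85),w(p,53,52,85)))
    return L
def over(c,im,p,fl,sl,out,box,k=5):
    x0,y0,x1,y1=box
    a=cv2.resize(im[y0:y1,x0:x1,::-1].copy(),None,fx=k,fy=k,interpolation=cv2.INTER_CUBIC)
    for A,B in lines(p,fl,sl):
        q=(proj(c,[A,B])-[x0,y0]+.5)*k
        cv2.line(a,tuple(int(v) for v in q[0]),tuple(int(v) for v in q[1]),(255,255,0),1)
    cv2.imwrite(out,a)
E
python3 - <<'E'
from h import *
p=(564,0.5,0.195)
over("scene",cv2.imread("pics/scene0.png")[:,:,::-1],p,1.6,0,"pics/os1.png",(190,105,330,245),4)
over("side",cv2.imread("pics/side0.png")[:,:,::-1],p,1.6,0,"pics/od1.png",(200,160,320,270),5)
E
```

```text
(no output)
```

View pics/os1.png

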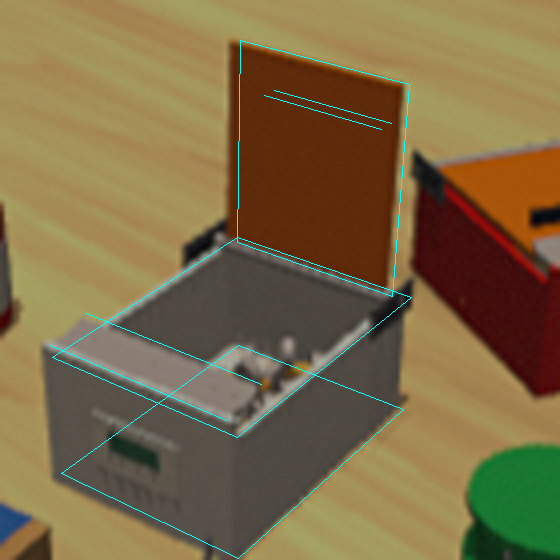

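View pics/od1.png

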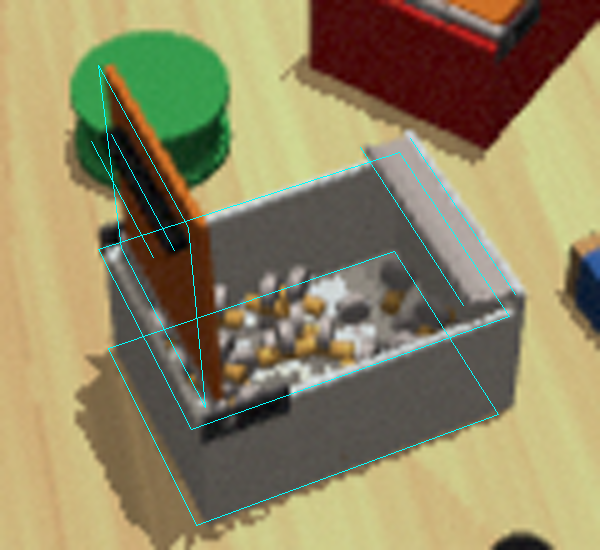

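```bash
python3 - <<'E'
from h import *
from scipy.optimize import least_squares
S=[((79,-55,0),(55,480)),((79,55,0),(240,558)),((79,-55,70),(44,346)),((-75,55,0),(404,402)),(('f',114,-49),(231,41)),(('f',114,49),(409,86))]
D=[((-75,-55,0),(203,526)),((79,-55,0),(500,414)),(('f',114,49),(107,66)),(('f',114,-49),(207,220)),((79,52,81),(410,133)),((79,-52,81),(523,292))]
def pt(q,k):
    if k[0]=='f': return w(q,-66+114*np.cos(q[3]),k[2],73+114*np.sin(q[3]))
    return w(q,*k)
def res(q):
    r=[]
    for c,L,o,k in(("scene",S,(190,105),4),("side",D,(200,160),5)):
        P=proj(c,[pt(q,a) for a,_ in L]); Q=np.array([b for _,b in L])/k+o-.5
        r.append(P-Q)
    return np.concatenate(r).ravel()
f=least_squares(res,[564,0,.19,1.6],loss="soft_l1")
print(f.x.round(3)); print(res(f.x).reshape(-1,2).round(1).tolist())
q=f.x
over("scene",cv2.imread("pics/scene0.png")[:,:,::-1],q,q[3],0,"pics/os2.png",(190,105,330,245),4)
over("side",cv2.imread("pics/side0.png")[:,:,::-1],q,q[3],0,"pics/od2.png",(200,160,320,270),5)
E
```

```text
[ 5.63691e+02 -6.70000e-02  2.13000e-01  1.55600e+00]
[[0.6, -0.2], [-0.9, 1.2], [0.9, 4.0], [-0.6, 1.4], [0.1, 0.4], [-1.8, 0.0], [-0.8, 0.5], [1.3, -0.8], [0.3, -0.1], [-0.7, 1.2], [-0.5, 0.8], [-1.4, -0.2]]
```

View pics/od2.png

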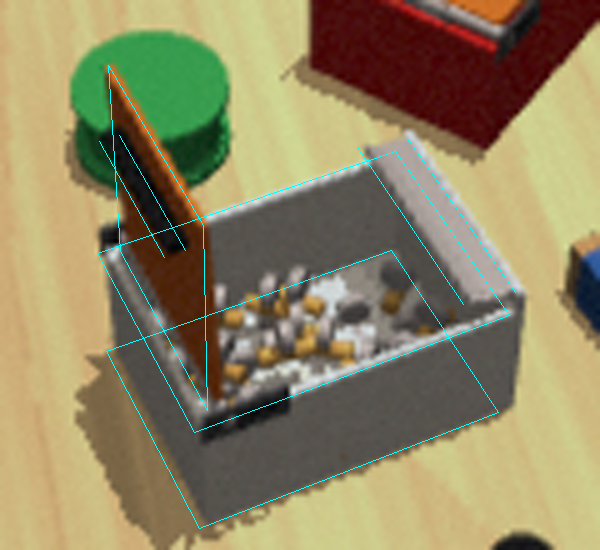

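The white open box with the upright orange flap is at scene (247,195) and side (262,225). The things that could be mistaken for it are the shut red boxes at scene (330,168) and (278,305). The close crops confirm the white one is the target. Its pose is about (564, 0), yaw 0.205, flap about 1.56. I'll start by shutting the gripper and turning the tool to line up with the box.

```bash
cat >> h.py <<'E'
BP=(564.0,0.0,0.205)
def to(bx,by,z,p=BP):
    s=env.state(); d=np.array(w(p,bx,by,z))-s["eef_pos"]; a=s["tcp_rot"][2]
    x=np.array([np.cos(a),np.sin(a),0]); y=np.array([np.sin(a),-np.cos(a),0])
    v=np.array([d@x,d@y,-d[2]]); print("to",bx,by,z,"d",d.round(1),"tool mm",v.round(1),"frac",(v/400).round(4)); 
def where(p=BP):
    s=env.state(); d=s["eef_pos"]-[p[0],p[1],0]; c,q=np.cos(p[2]),np.sin(p[2])
    f=s["ft_force"]
    print("t",s["t"],"box xyz",[round(float(v),1) for v in (c*d[0]+q*d[1],-q*d[0]+c*d[1],d[2])],"f box",[round(float(v),1) for v in (c*f[0]+q*f[1],-q*f[0]+c*f[1],f[2])],"yaw",round(float(s["tcp_rot"][2]),3),"open",round(float(s["opening"]),3))
E
python3 -m pendant '[0,0,0,-0.052,1, 0,0,0,-0.052,1, 0,0,0,-0.052,1]'; python3 -c "
from h import *
where(); to(-112,0,214)"
```

```text
t: 1.72
eef_pos: [172.6, 600.7, 214.7]
tcp_rot: [3.142, 0.0, -2.926]
ft_force: [0.6, 0.2, 0.5]
opening: 0.738
t 1.725 box xyz [-260.9, 667.8, 214.7] f box [0.6, 0.1, 0.5] yaw -2.926 open 0.738
to -112 0 214 d [ 281.8 -623.5   -0.7] tool mm [-141.8 -669.4    0.7] frac [-3.5450e-01 -1.6734e+00  1.6000e-03]
```

```bash
python3 -m pendant '[-0.03,-0.14,0,0,1,-0.03,-0.14,0,0,1,-0.03,-0.14,0,0,1,-0.03,-0.14,0,0,1,-0.03,-0.14,0,0,1,-0.03,-0.14,0,0,1,-0.03,-0.14,0,0,1,-0.03,-0.14,0,0,1,-0.03,-0.14,0,0,1,-0.03,-0.14,0,0,1]'; python3 -c "
from h import *
where(); to(-112,0,150)"
```

```text
t: 2.98
eef_pos: [407.5, 76.3, 215.0]
tcp_rot: [-3.142, 0.001, -2.931]
ft_force: [1.0, 0.6, -0.2]
opening: 0.003
t 2.975 box xyz [-137.7, 106.5, 215.0] f box [1.1, 0.4, -0.2] yaw -2.931 open 0.003
to -112 0 150 d [ 46.9 -99.1 -65. ] tool mm [ -25.2 -106.7   65. ] frac [-0.063  -0.2666  0.1624]
```

```bash
python3 -m pendant '[-0.03,-0.13,0,0,1,-0.03,-0.137,0,0,1,0,0,0.08,0,1,0,0,0.08,0,1,0,0,0,0,1]'; python3 - <<'E'
from h import *
where()
for c,b,k in(("scene",(190,105,330,245),4),("side",(200,160,320,270),5)):
    im=env.read_camera(c); over(c,im,BP,1.56,0,f"pics/{c}1.png",b,k)
im=env.read_camera("wrist"); cv2.imwrite("pics/wrist1.png",im[:,:,::-1])
E
```

```text
t: 3.6
eef_pos: [451.8, -21.3, 149.4]
tcp_rot: [3.14, -0.003, -2.932]
ft_force: [-1.0, -0.7, 0.4]
opening: 0.005
t 3.6 box xyz [-114.2, 2.0, 149.4] f box [-1.1, -0.5, 0.4] yaw -2.932 open 0.005
```

View pics/side1.png

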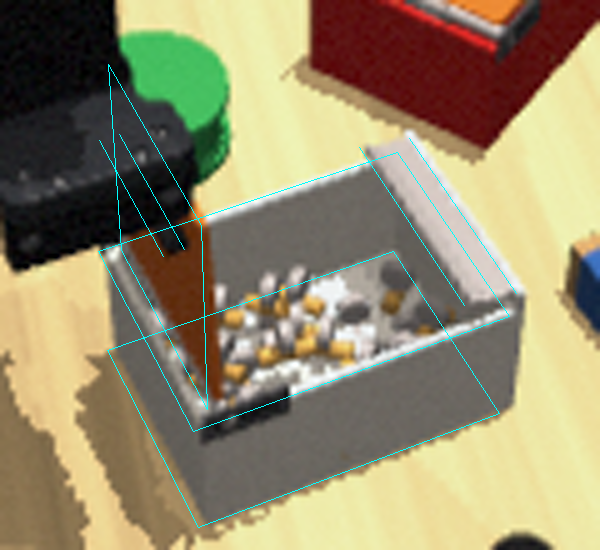

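View pics/wrist1.png

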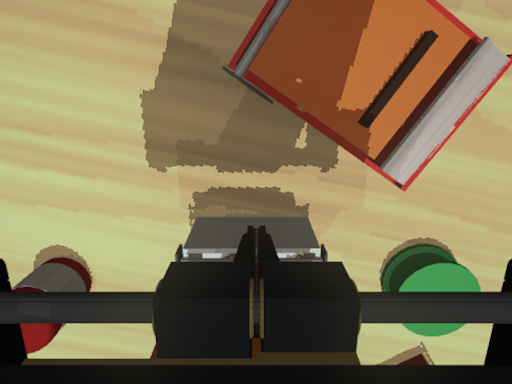

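```bash
python3 -m pendant '[-0.0475,0.005,0.0085,0,1,-0.02,0,0.0025,0,1,-0.0375,0,0.005,0,1,-0.0375,0,0.009,0,1,-0.0325,0,0.0125,0,1,-0.029,0,0.016,0,1,-0.016,0,0.015,0,1,-0.015,0,0.0175,0,1]'; python3 - <<'E'
from h import *
where()
for c,b,k in(("scene",(190,105,330,245),4),("side",(200,160,320,270),5)):
    im=env.read_camera(c); over(c,im,BP,0.61,0,f"pics/{c}2.png",b,k)
E
```

```text
t: 4.75
eef_pos: [544.5, 0.3, 115.8]
tcp_rot: [3.142, 0.0, -2.931]
ft_force: [0.7, 0.3, 1.3]
opening: 0.004
t 4.75 box xyz [-19.0, 4.3, 115.8] f box [0.7, 0.1, 1.3] yaw -2.931 open 0.004
```

View pics/side2.png

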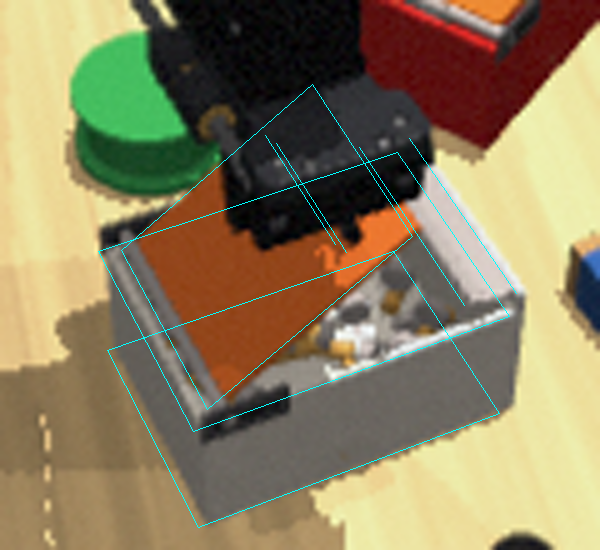

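View pics/scene2.png

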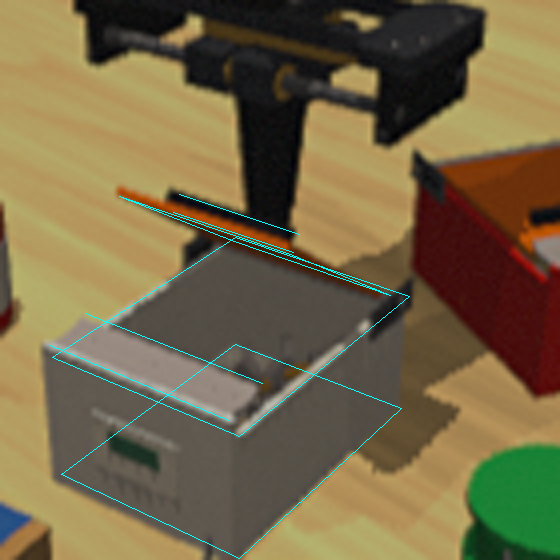

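```bash
python3 -m pendant '[-0.0075,-0.005,0.021,0,1,-0.01,-0.005,0.021,0,1,-0.007,0,0.015,0,1,-0.0025,0,0.015,0,1,-0.0025,0,0.0125,0,1,0,0,0.01,0,1]'; python3 - <<'E'
from h import *
where()
E
```

```text
t: 5.6
eef_pos: [556.7, -1.2, 78.2]
tcp_rot: [-3.142, 0.0, -2.931]
ft_force: [0.6, -0.1, 1.8]
opening: 0.007
t 5.6 box xyz [-7.4, 0.3, 78.2] f box [0.6, -0.2, 1.8] yaw -2.931 open 0.007
```

Down in small steps until the vertical force rises.

```bash
python3 -m pendant '[0,0,0.005,0,1,0,0,0,0,1]'; python3 -m pendant '[0,0,0.003,0,1,0,0,0,0,1]'; python3 - <<'E'
from h import *
where()
for c,b,k in(("scene",(190,105,330,245),4),("side",(200,160,320,270),5)):
    im=env.read_camera(c); over(c,im,BP,0.0,0,f"pics/{c}3.png",b,k)
E
```

```text
t: 5.85
eef_pos: [556.4, -1.2, 76.3]
tcp_rot: [3.141, -0.0, -2.931]
ft_force: [-0.3, 1.2, -0.2]
opening: 0.002
t: 6.1
eef_pos: [556.4, -1.2, 75.3]
tcp_rot: [3.142, -0.0, -2.931]
ft_force: [0.2, -0.2, 0.7]
opening: 0.002
t 6.1 box xyz [-7.6, 0.4, 75.3] f box [0.1, -0.2, 0.7] yaw -2.931 open 0.002
```

View pics/side3.png

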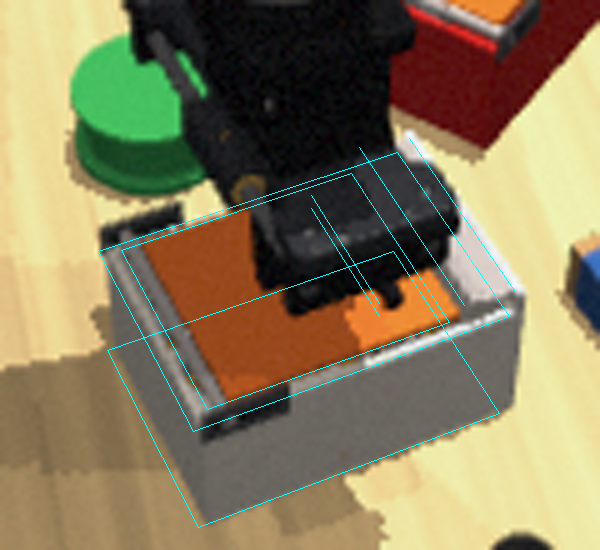

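View pics/scene3.png

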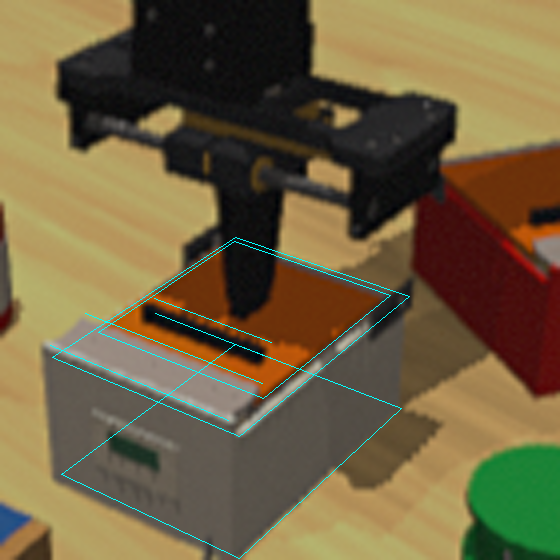

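```bash
python3 -m pendant '[0,0,0.002,0,1,0,0,0,0,1]'; python3 -m pendant '[-0.0125,0,0,0,1,-0.0125,0,0,0,1,-0.01,0,0,0,1]';python3 -m pendant '[-0.0075,0,0,0,1,0,0,0,0,1]';  python3 - <<'E'
from h import *
where()
E
```

```text
t: 6.45
eef_pos: [556.4, -1.2, 74.8]
tcp_rot: [3.142, 0.0, -2.931]
ft_force: [-1.5, -0.6, 6.2]
opening: 0.008
t: 6.82
eef_pos: [569.7, 1.7, 74.8]
tcp_rot: [3.141, -0.001, -2.931]
ft_force: [-4.7, -1.2, 8.0]
opening: 0.003
t: 7.08
eef_pos: [572.9, 2.4, 74.8]
tcp_rot: [3.141, -0.0, -2.931]
ft_force: [-2.1, 0.8, 7.8]
opening: 0.003
t 7.075 box xyz [9.2, 0.5, 74.8] f box [-1.9, 1.2, 7.8] yaw -2.931 open 0.003
```

```bash
python3 -m pendant '[-0.01,0,-0.0007,0,1,0,0,0,0,1]'; python3 -m pendant '[-0.01,0,0,0,1]';python3 -m pendant '[-0.01,0,0,0,1]'; python3 -m pendant '[-0.01,0,0,0,1]'; python3 - <<'E'
from h import *
where()
for c,b,k in(("scene",(190,105,330,245),4),("side",(200,160,320,270),5)):
    im=env.read_camera(c); over(c,im,BP,0.0,0.0,f"pics/{c}4.png",b,k)
E
```

```text
t: 7.32
eef_pos: [576.8, 3.2, 74.9]
tcp_rot: [3.141, -0.0, -2.931]
ft_force: [-3.1, 0.1, 6.0]
opening: 0.004
t: 7.45
eef_pos: [580.1, 3.9, 74.9]
tcp_rot: [3.141, -0.002, -2.931]
ft_force: [-4.4, -0.7, 5.8]
opening: 0.001
t: 7.58
eef_pos: [584.2, 4.8, 74.8]
tcp_rot: [3.141, -0.002, -2.931]
ft_force: [-2.7, -0.5, 5.8]
opening: 0.006
t: 7.7
eef_pos: [588.2, 5.6, 74.8]
tcp_rot: [3.141, -0.001, -2.931]
ft_force: [-4.3, -1.2, 5.4]
opening: 0.001
t 7.7 box xyz [24.8, 0.6, 74.8] f box [-4.4, -0.3, 5.4] yaw -2.931 open 0.001
```

View pics/scene4.png

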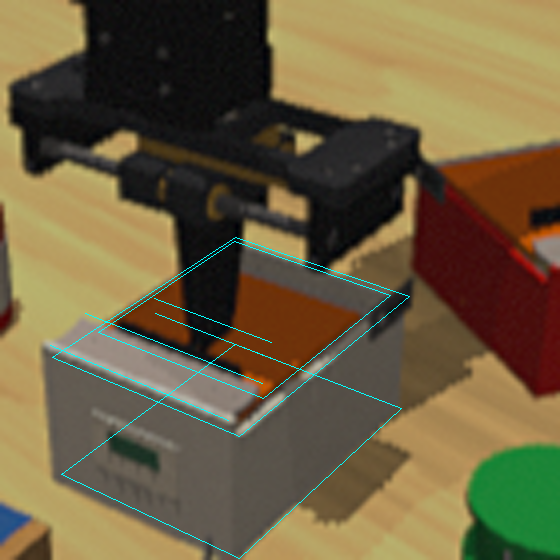

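```bash
python3 -m pendant '[-0.01,0,0,0,1]'; python3 -m pendant '[-0.006,0,0,0,1]';python3 -m pendant '[-0.003,0,0,0,1,0,0,0,0,1]'; python3 - <<'E'
from h import *
where()
for c,b,k in(("scene",(190,105,330,245),4),("side",(200,160,320,270),5)):
    im=env.read_camera(c); over(c,im,BP,0.0,22,f"pics/{c}5.png",b,k)
E
```

```text
t: 7.92
eef_pos: [592.0, 6.4, 74.8]
tcp_rot: [3.141, -0.001, -2.931]
ft_force: [-2.9, -1.3, 5.4]
opening: 0.002
t: 8.05
eef_pos: [594.7, 7.0, 74.8]
tcp_rot: [3.141, -0.001, -2.931]
ft_force: [-2.8, -1.3, 5.5]
opening: 0.003
t: 8.3
eef_pos: [596.1, 7.3, 74.7]
tcp_rot: [3.142, -0.0, -2.931]
ft_force: [-3.4, -0.9, 4.5]
opening: 0.005
t 8.3 box xyz [32.9, 0.6, 74.7] f box [-3.5, -0.2, 4.5] yaw -2.931 open 0.005
```

View pics/scene5.png

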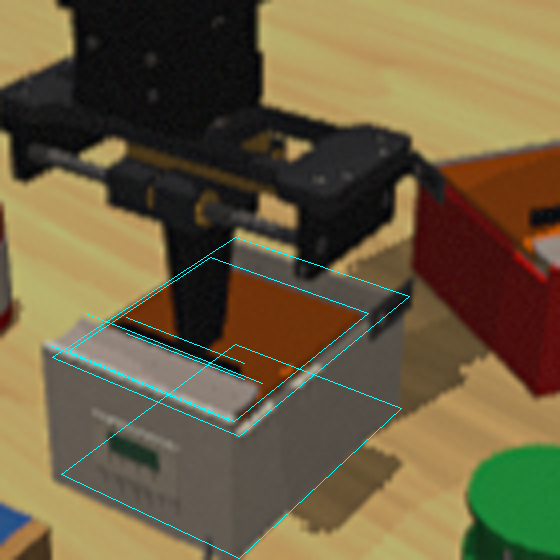

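View pics/side5.png

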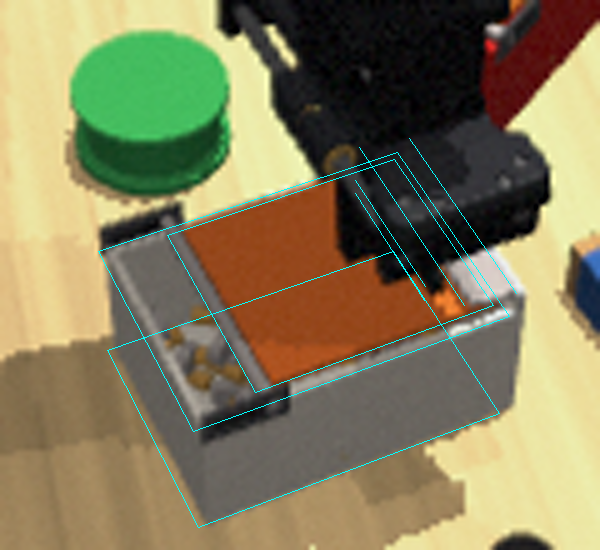

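```bash
python3 -m pendant '[-0.003,0,0,0,1,0,0,0,0,1]'; python3 -m pendant '[-0.003,0,0,0,1,0,0,0,0,1]'; python3 - <<'E'
from h import *
where()
E
```

```text
t: 8.65
eef_pos: [597.3, 7.5, 74.7]
tcp_rot: [3.141, -0.0, -2.931]
ft_force: [-2.7, 0.1, 5.0]
opening: 0.001
t: 8.9
eef_pos: [598.2, 7.7, 74.7]
tcp_rot: [3.141, -0.001, -2.931]
ft_force: [-3.4, -0.5, 4.7]
opening: 0.004
t 8.9 box xyz [35.1, 0.6, 74.7] f box [-3.4, 0.2, 4.7] yaw -2.931 open 0.004
```

```bash
python3 -m pendant '[-0.003,0,0,0,1,0,0,0,0,1]'; python3 -m pendant '[-0.002,0,0,0,1,0,0,0,0,1]'; python3 - <<'E'
from h import *
where()
for c,b,k in(("scene",(190,105,330,245),4),("side",(200,160,320,270),5)):
    im=env.read_camera(c); over(c,im,BP,0.0,22,f"pics/{c}6.png",b,k)
E
```

```text
t: 9.15
eef_pos: [598.3, 7.9, 74.4]
tcp_rot: [3.141, -0.004, -2.931]
ft_force: [-8.5, -3.2, 6.6]
opening: 0.005
t: 9.4
eef_pos: [598.3, 7.9, 74.3]
tcp_rot: [3.141, -0.005, -2.931]
ft_force: [-10.9, -4.7, 6.8]
opening: 0.005
t 9.4 box xyz [35.2, 0.8, 74.3] f box [-11.7, -2.4, 6.8] yaw -2.931 open 0.005
```

View pics/side6.png

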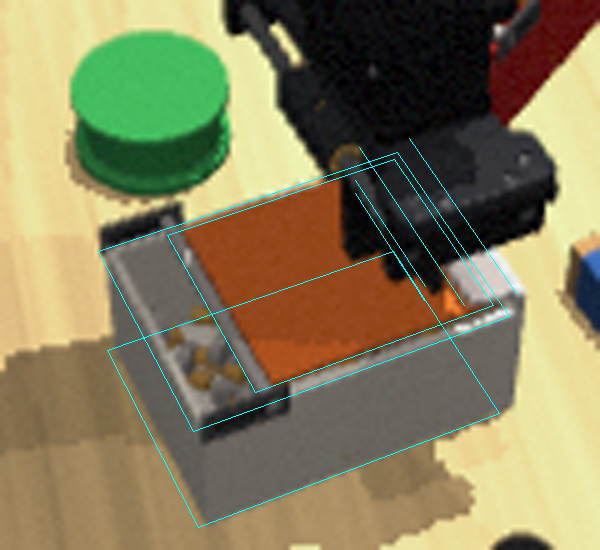

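View pics/scene6.png

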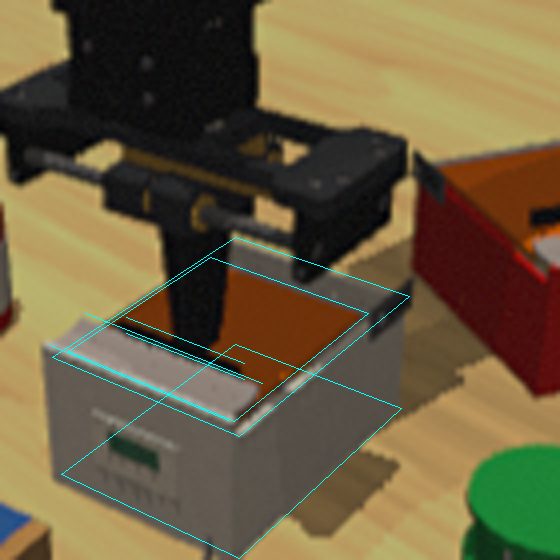

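The force jumped to 11.7 N and the TCP stopped advancing, so the slide is at its stop, and the box hasn't visibly moved. I'll ease off and lift away.

```bash
python3 -m pendant '[0.006,0,-0.002,0,1,0.002,0,-0.01,0,1,0,0,-0.05,0,1,0,0,-0.1,0,1,0.1,0,-0.1,0,1,0.15,0,-0.1,0,1,0.15,0,0,0,1,0,0,0,0,1]'; python3 - <<'E'
from h import *
where()
for c,b,k in(("scene",(190,105,330,245),4),("side",(200,160,320,270),5)):
    im=env.read_camera(c); over(c,im,BP,0.0,22,f"pics/{c}7.png",b,k)
    for th in ["oil_mid","spool_mid","carton_mid","flap_edge","flap_hinge","flap_rib"]:
        for r in env.landmark_of(th,c): print(c,th,[round(float(v)) for v in r["xyz"]],round(r["confidence"],2))
E
```

```text
t: 10.5
eef_pos: [446.0, -24.3, 215.0]
tcp_rot: [-3.141, 0.001, -2.932]
ft_force: [-0.1, -1.1, 0.2]
opening: -0.0
t 10.5 box xyz [-120.5, 0.2, 215.0] f box [-0.4, -1.0, 0.2] yaw -2.932 open -0.0
scene oil_mid [607, -187, 63] 0.67
scene spool_mid [526, 167, 21] 0.89
scene carton_mid [732, -17, 18] 0.85
scene flap_edge [359, 75, 76] 0.82
scene flap_edge [742, 244, 72] 0.82
scene flap_edge [637, 18, 77] 0.77
scene flap_hinge [315, -32, 71] 0.81
scene flap_hinge [663, 166, 75] 0.66
scene flap_hinge [522, -6, 72] 0.64
scene flap_rib [609, 9, 80] 0.92
scene flap_rib [726, 229, 75] 0.79
side oil_mid [602, -190, 63] 0.69
side oil_mid [611, 5, 75] 0.69
side spool_mid [523, 170, 17] 0.75
side carton_mid [730, -11, 16] 0.7
side flap_edge [742, 246, 72] 0.87
side flap_edge [639, 13, 76] 0.85
side flap_edge [358, 77, 71] 0.69
side flap_hinge [315, -31, 76] 0.65
side flap_hinge [659, 169, 73] 0.63
side flap_hinge [522, -8, 71] 0.58
side flap_rib [610, 5, 72] 0.91
side flap_rib [350, 51, 72] 0.8
side flap_rib [720, 232, 77] 0.75
```

View pics/side7.png

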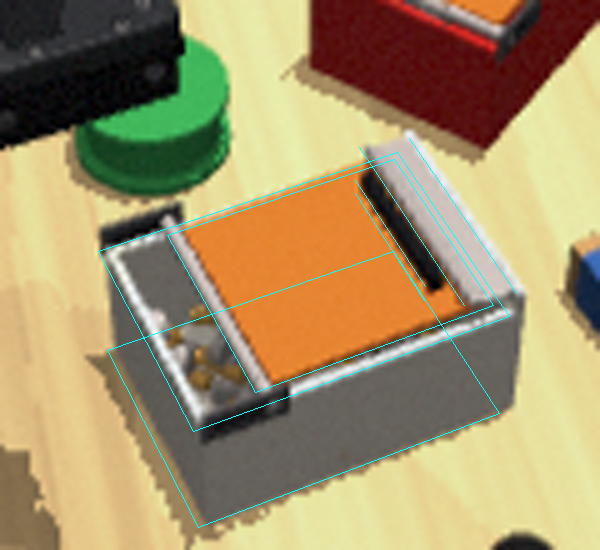

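View pics/scene7.png

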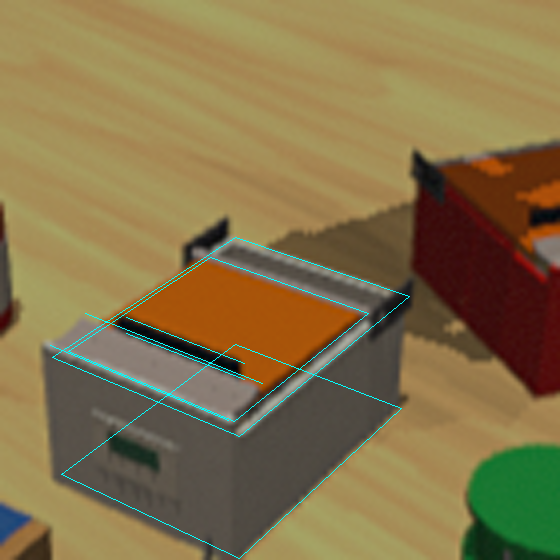

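```bash
python3 -c "
from cell import env
print(env.job_done(), env.state()['t'])"
```

```text
the job is handed in; nothing more can be done
the job is handed in; nothing more can be done
```

The white parts box is shut and the job is handed in, about 10.8 s into the 48 s allowed. I folded the orange flap flat with the shut fingers. Then, keeping it pressed down with about 5–7 N, I pushed it by its rib until it hit the slide's stop, and backed the arm off clear.

**Flap:** In the last pictures, taken after the arm had let go, the flap lies flat with its edge beneath the lip. The rib sits right beside the lip's mouth.

**Slide:** The push force rose from about 3.5 N to 11.7 N and the fingers stopped advancing, which I took as the 22 mm stop. The pictures are less exact: the vision networks put the hinge about 19 mm along, and the overlay suggested about 20 mm. Both are over the 16 mm needed and within their error of about 4 mm.

**Box and bystanders:** The box showed no visible shift. The bottle, spool and carton were each within about 5 mm of where they started, which is about the networks' own error. The side camera also reported a false "bottle" on the flap at (611, 5), which the pictures do not show.

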